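Put the mixed-up welding kit back on its own mats

ROBOT

A 6-joint arm with a two-finger parallel gripper is mounted at the origin on a cart in front of the work surface, level with it; the furniture and walls round the work are solid. World frame = base frame: x ahead of the robot, y to its left, z up, the work surface at z = 0. Lengths are in m, angles in degrees, forces in N, time in s.
With the tool pointing down it reaches from about 0.3 to 0.775 m from the base axis. Payload 14.6 kg.
Tool frame: the origin (TCP) lies at the very end of the fingers, on their centre line; the grasp point (between the pads) lies 19 mm behind it; y points along the fingers, x is the direction in which the jaws open and shut, and the axes are right-handed (so a half turn about y gives the same grasp; the last joint's range is limited). The gripper opens to 94 mm and grips with 3 to 60 N. Pads are 16 mm wide; open, the fingers measure 119 mm over their backs; the gripper's body (75 mm by 177 mm) begins 78 mm behind the grasp point.
Start: joints at [67.747, 17.183, 87.147, -0, 75.671, -3.816], TCP at [0.174, 0.522, 0.205] pointing down, gripper open.
Joint ranges: [-173.82, 173.82], [-45.26, 126.66], [13.44, 144.39], [-59.66, 239.66], [0, 175.72], [-146.38, 146.38]. Speed limits (degrees/s): [127.2, 127.2, 147.25, 180, 180, 180].

INTERFACE

Orientations are given as a 3x3 rotation matrix whose columns are the frame's x, y, z axes.
In Python, from workcell import read_state, imaging, job gives the robot as it stands.
- The arm moves only by the tool jog_arm, never from a script. Its argument "plan" is a list of rows, each an object with "slide": the shift along the tool's x, y, z in mm, a list of three; "delta_rot": the turn, a rotation vector about the tool's x, y, z in rad, a list of three; "grip": the closure in counts, from 0 (fully open) to 255 (shut). A call has 1 to 8 rows; each row shifts and turns the commanded pose from where the row before left it, along the tool's axes as they then stand; what a row does not reach is not made up. A row lasts 1/10 s, in which the tool goes at most 50 mm and 8.59 degrees, less where a joint would pass 70% of its speed; a pose out of reach is approached as far as the arm can. A call is refused whole if a number of a shift passes 50 or a number of a turn 0.15, either way. A call with a gripper value outside its range is refused whole. The fingers move at their own pace and stop on an object; "squeeze" is the grip in N (left out, the last holds). Time passes only in rows, so rows that do not move let the fingers close. It gives the time, the measured TCP pose, the force and the opening at its end, in the units of the state.
- read_state(): the state, without advancing time (a new reading comes with each control period).
- imaging.get_image(name): name is "scene" or "top" or "wrist"; returns the picture (420x560x3 uint8, red, green, blue); there is no depth.
- imaging.camera_model(name): a dict with "fx", "fy", "cx", "cy" (pixels), "origin" and "attitude" of the camera in the world; the wrist camera has in their place "T_tool_cam" (4x4, takes a point from camera to tool coordinates, whose origin is the TCP and whose axes are the tool frame's). Camera axes: x right, y up, looking along -z (the intrinsics and any distortion apply to the point x, -y, -z); pixel columns grow to the right and rows downward; lengths in m; the calibration is good to about 2 mm. A picture is of the moment at which its call begins: read the wrist's pose just before it. camera_model takes no time and is no camera call.
- job.finish_job(): hands the job in, once; it reports no verdict.
Trained networks look in the newest picture that a camera, given by its name, has taken for a name from the list of things; names that differ only in an ending like _2 or _b are one class to them, and where a whole thing is asked for, a point or a joint stands for the part that bears it (a point fixed in the world has none). Each returns a list of dicts, best first, with "score" (0 to 1); they miss things now and then, are a little off and sometimes report something else, mostly with a low value. They report only what shows in the picture. A call takes as long as a camera call. They do not tell look-alikes from the thing itself.
- imaging.boxes_of(camera, thing): "bbox" ([left, top, right, bottom] in pixels, round what is visible of it).
- imaging.spot_point(camera, thing): "pixel" ([column, row] in pixels: a listed point, or the origin of a listed thing).
The state is a dict: "t": time; "qpos": joint angles; "qvel": joint speeds; "tau": joint torques, N m; "tcp_pos": TCP position; "tcp_rot": TCP orientation; "wrist_force": force on the tool from outside, world axes, zero at the start; "moment": the same for the moment, N m; "finger_gap": finger opening in m.
Only numpy, scipy, OpenCV 4.12 (cv2) and the standard library are available. Lean on these libraries where they do the work, as an engineer would, in place of code of your own. Each camera call takes 0.05 s, during which the arm holds its last target.

TASK

The welder's kit is on the wrong coloured mats: put the gel tin on the yellow mat, the steel cup on the blue mat, the earplug pot on the red mat and the copper torch nozzle on the green mat, each in the middle of its mat, with tin, cup and pot standing upright and the nozzle lying on its side. Set a thing aside on the grey spare mat where you need room, and don't tip over the tin, cup or pot on the way.

Things in the scene. Friction and masses are not known exactly. Their poses are not given: they have to be found in the camera images.
- gel_tin: closed round tin of anti-spatter gel, black lid, body in dark green and yellow, 66 mm across, 54 mm tall, about 0.35 kg; stands upright; origin at the centre of its underside, z up
- steel_cup: empty round cup of grey galvanised steel, open at the top, 65 mm across at the rim, about 56 mm at the foot, 64 mm tall, thin stiff wall, about 0.1 kg; stands upright; origin at the centre of its underside, z up
- earplug_pot: small round closed pot, white with an orange lid, 50 mm across the lid and 47 mm below it, 42 mm tall, about 0.03 kg; stands upright; origin at the centre of its underside, z up
- nozzle_mid (a point): the middle of the copper-coloured welding torch nozzle, a tube about 25 mm in diameter and 66 mm long that lies on its side (about 0.07 kg); this point is on its axis, 12.5 mm above what it lies on, half-way along; y runs along the tube, level as it lies
- mat_yellow: square rubber mat, 104x104 mm, 10 mm thick, fixed to the surface, with a yellow field; origin at the centre of its underside, on the work surface, z up. Home of the gel tin; something else stands on it at the start
- mat_blue: square rubber mat, 104x104 mm, 10 mm thick, fixed to the surface, with a blue field; origin at the centre of its underside, on the work surface, z up. Home of the steel cup; something else is on it at the start
- mat_red: square rubber mat, 104x104 mm, 10 mm thick, fixed to the surface, with a red field; origin at the centre of its underside, on the work surface, z up. Home of the earplug pot; something else stands on it at the start
- mat_green: square rubber mat, 104x104 mm, 10 mm thick, fixed to the surface, with a green field; origin at the centre of its underside, on the work surface, z up. Home of the torch nozzle; something else stands on it at the start
- mat_spare: square rubber mat, 104x104 mm, 10 mm thick, fixed to the surface, with a grey field; origin at the centre of its underside, on the work surface, z up. Nobody's home; empty at the start, free for setting a thing aside. Apart from the bench vice on the robot's right, the clutter round the mats is under 30 mm high; the mats are at least 120 mm apart between centres
There are look-alikes about, which are no part of the job. Leave any pink look-alike of the part that bears nozzle_mid alone.

How it is judged (in metres and radians):
At the end, for the whole second after the job is handed in: Tin on yellow, cup on blue, pot on red, nozzle on green, each within 15 mm of the mat's centre; tin, cup, pot upright (0.1 rad), underside under 15 mm above the table; nozzle on its side (0.2 rad), its middle under 30 mm above the table; all released, at rest (horizontal distance between gel_tin and mat_yellow below 0.015 m and angle between each of gel_tin, steel_cup, earplug_pot's own z axis and vertical below 0.1 rad and height (world z) of each of gel_tin, steel_cup, earplug_pot below 0.015 m and linear speed of each of gel_tin, steel_cup, earplug_pot below 0.02 m/s and horizontal distance between steel_cup and mat_blue below 0.015 m and horizontal distance between earplug_pot and mat_red below 0.015 m and horizontal distance between nozzle_mid and mat_green below 0.015 m and angle between nozzle_mid's own y axis and vertical above 1.35 rad and height (world z) of nozzle_mid below 0.03 m); the robot touches nothing.
It fails at once if the tin, cup or pot is tipped over (angle between any of gel_tin, steel_cup, earplug_pot's own z axis and vertical above 0.7 rad).
It also fails if it takes over 136 s, if anything falls off the work surface, if the arm or the gripper's body presses on something with over 40 N, if the wrist force passes 120 N, or if a joint passes its speed limit or range.

## Working session

There is one attempt and no reset: what is moved stays moved. The work goes in short steps, Python scripts to look and compute and a tool call to move; the robot and the scene stay as the last step left them, time stands still between calls to the robot, and variables do not carry over. Pictures are saved under pics/ and viewed, and the job is handed in when it is done.

Besides the shell and the picture viewer there is one more tool, called after ">>>" in YAML: its name, and indented under it one key for each argument. jog_arm: Moves the arm, as the interface text tells. Its arguments: {"type":"object","properties":{"plan":{"type":"array"},"squeeze":{"type":"number"}},"required":["plan"]}

```bash
ls; mkdir -p pics
python3 - <<'E'
from workcell import read_state, imaging, job
import cv2,numpy as np
s=read_state();print(s)
for n in ["scene","top"]:
    im=imaging.get_image(n);cv2.imwrite(f"pics/{n}0.png",im[:,:,::-1]);print(n,imaging.camera_model(n))
print(imaging.camera_model("wrist"))
print(read_state()['t'])
E
```

```text
pics
{'t': 0.0, 'qpos': array([ 6.77462373e+01,  1.72152535e+01,  8.71787553e+01, -1.22607095e-03,
        7.56693964e+01, -3.81634877e+00]), 'qvel': array([ 0.06401859,  0.09025965, -0.02357651,  0.0279808 ,  0.06220912,
        0.04504754]), 'tau': array([ 2.68985445e-03, -5.31819463e+01, -3.52738595e+01,  7.09132128e-02,
        2.44388322e-02, -9.86369037e-05]), 'tcp_pos': array([0.17386595, 0.52153457, 0.20490132]), 'tcp_rot': array([[ 3.16263326e-01, -3.99902319e-04, -9.48671360e-01],
       [ 9.48670800e-01, -1.03205510e-03,  3.16263574e-01],
       [-1.10555565e-03, -9.99999387e-01,  5.29744746e-05]]), 'wrist_force': array([ 0.24977185,  0.2994769 , -0.03984775]), 'moment': array([0.08037084, 0.00224979, 0.02740968]), 'finger_gap': 0.09387378764732193}
scene {'fx': 414.4468787536609, 'fy': 414.4468787536609, 'cx': 287.88993931060094, 'cy': 213.97452736914852, 'origin': array([ 0.12413019, -0.68845317,  0.79668035]), 'attitude': array([[ 0.8852153 ,  0.27231926, -0.377142  ],
       [-0.465179  ,  0.51552343, -0.71961385],
       [-0.00153917,  0.81245173,  0.58302643]])}
top {'fx': 384.21757209799, 'fy': 384.21757209799, 'cx': 281.40156605669074, 'cy': 218.65878103694683, 'origin': array([0.41266221, 0.25122987, 1.00561077]), 'attitude': array([[ 0.02694866,  0.98193903, -0.18726854],
       [-0.99955348,  0.02888838,  0.00763607],
       [ 0.01290804,  0.18697914,  0.98227908]])}
{'fx': 328.43930643819203, 'fy': 328.43930643819203, 'cx': 278.73577750414336, 'cy': 207.07056358246533, 'T_tool_cam': array([[ 9.99998721e-01,  1.30407990e-03,  9.26260480e-04,
        -5.18679110e-04],
       [ 5.22761339e-04,  2.80829942e-01, -9.59757402e-01,
        -1.77960220e-01],
       [-1.51172201e-03,  9.59756658e-01,  2.80828901e-01,
         8.15092939e-02],
       [ 0.00000000e+00,  0.00000000e+00,  0.00000000e+00,
         1.00000000e+00]])}
0.1
```

View pics/scene0.png

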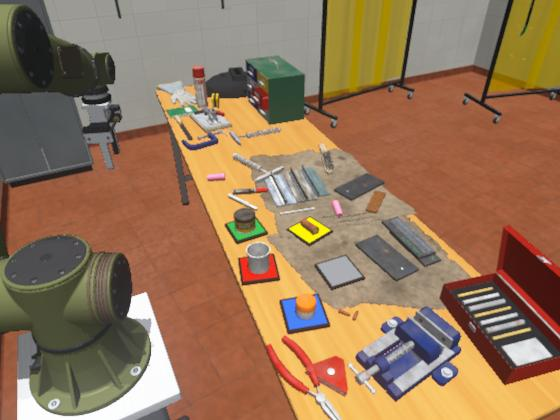

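View pics/top0.png

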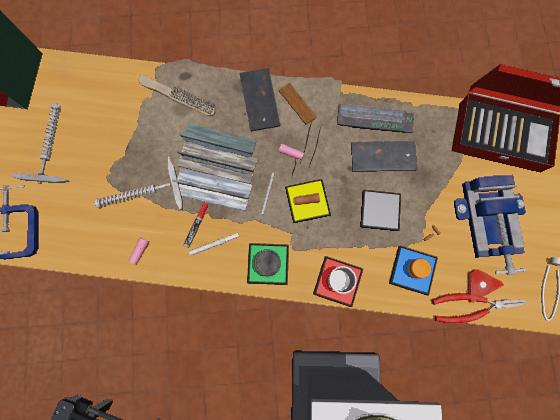

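The top view shows the tin on green (267,263), the cup on red (342,280), the pot on blue (420,268) and the copper nozzle on yellow (307,199). The spare mat at (380,210) is empty. Possible nozzle confusions are the pink tubes at (291,152) and (139,251), the small copper tips at (432,233) and the wooden block at (297,103). My choice is the copper tube on yellow at (307,199).

```bash
cat > h.py <<'E'
from workcell import read_state, imaging, job
import cv2,numpy as np
def cam(n,s=None):
    m=imaging.camera_model(n)
    if n=="wrist":
        s=s or read_state(); T=m["T_tool_cam"]; R=np.array(s["tcp_rot"]);p=np.array(s["tcp_pos"])
        return m,p+R@T[:3,3],R@T[:3,:3]
    return m,np.array(m["origin"]),np.array(m["attitude"])
def px2w(n,px,z,s=None):
    m,o,R=cam(n,s)
    d=R@np.array([(px[0]-m["cx"])/m["fx"],-(px[1]-m["cy"])/m["fy"],-1.])
    return o+d*(z-o[2])/d[2]
def w2px(n,w,s=None):
    m,o,R=cam(n,s)
    c=R.T@(np.array(w)-o)
    return np.array([m["cx"]+m["fx"]*c[0]/-c[2], m["cy"]-m["fy"]*c[1]/-c[2]])
E
python3 - <<'E'
from h import *
zs=dict(gel_tin=.01,steel_cup=.01,earplug_pot=.01,nozzle_mid=.0225,mat_yellow=0,mat_blue=0,mat_red=0,mat_green=0,mat_spare=0)
I={n:imaging.get_image(n) for n in["top","scene"]}
for k,z in zs.items():
    for n in ["top","scene"]:
        for r in imaging.spot_point(n,k)[:3]:
            print(k,n,round(r["score"],2),np.round(r["pixel"],1),px2w(n,r["pixel"],z).round(4))
# mats by colour+edge: frame incl. dark border
hsv=cv2.cvtColor(I["top"],cv2.COLOR_RGB2HSV)
for nm,(lo,hi),c in [("yellow",(22,35),(307,199)),("green",(50,80),(267,263)),("red",(0,6),(342,280)),("blue",(100,125),(414,268))]:
    m=((hsv[...,0]>=lo)&(hsv[...,0]<=hi)&(hsv[...,1]>150)&(hsv[...,2]>70)).astype(np.uint8)
    w=np.zeros_like(m);w[c[1]-32:c[1]+32,c[0]-32:c[0]+32]=1
    pts=cv2.findNonZero(m*w); P=np.array([px2w("top",p,.01)[:2] for p in pts[:,0]],np.float32)
    print(nm,cv2.minAreaRect(P))
g=I["top"]
cv2.imwrite("pics/t1.png",cv2.resize(g[130:320,230:450],None,fx=3.6,fy=3.1,interpolation=cv2.INTER_CUBIC)[:,:,::-1])
cv2.imwrite("pics/s1.png",cv2.resize(I["scene"][190:345,205:385],None,fx=4,fy=3.8,interpolation=cv2.INTER_CUBIC)[:,:,::-1])
E
```

```text
gel_tin top 0.97 [267.  263.5] [0.4837 0.2775 0.01  ]
gel_tin scene 0.71 [258.4 268.3] [0.4419 0.0934 0.01  ]
gel_tin scene 0.67 [246.4 226.2] [0.4877 0.2851 0.01  ]
gel_tin scene 0.65 [258.3 268.7] [0.441 0.092 0.01 ]
steel_cup top 0.9 [339.9 279.5] [0.448  0.0892 0.01  ]
steel_cup scene 0.89 [255.8 268.1] [0.4359 0.0974 0.01  ]
earplug_pot top 0.97 [414.3 271. ] [ 0.475  -0.1033  0.01  ]
earplug_pot scene 0.88 [307.5 312.1] [ 0.4838 -0.1046  0.01  ]
nozzle_mid top 0.76 [137.6 249.3] [0.5097 0.6085 0.0225]
nozzle_mid top 0.69 [289.1 149.6] [0.7903 0.2279 0.0225]
nozzle_mid top 0.6 [304.6 201.3] [0.6483 0.1839 0.0225]
nozzle_mid scene 0.65 [341.1 211.5] [0.7833 0.199  0.0225]
nozzle_mid scene 0.54 [247.2 227.1] [0.4824 0.2643 0.0225]
nozzle_mid scene 0.45 [310.5 221.3] [0.6692 0.1993 0.0225]
mat_yellow top 0.87 [307.1 200.8] [0.6553 0.1756 0.    ]
mat_yellow scene 0.73 [310.5 233.9] [0.6521 0.1688 0.    ]
mat_blue top 0.87 [410.4 273.6] [ 0.4686 -0.0965  0.    ]
mat_blue top 0.61 [338.4 277.2] [0.4542 0.0914 0.    ]
mat_blue top 0.47 [304.3 200.2] [0.6567 0.1832 0.    ]
mat_blue scen
[... 201 characters left out ...]
0.1079 0.    ]
mat_green top 0.67 [267.6 263.5] [0.4844 0.2762 0.    ]
mat_green scene 0.96 [245.9 231.4] [0.4805 0.2735 0.    ]
mat_spare top 0.85 [381.4 210.6] [ 0.6343 -0.0243  0.    ]
mat_spare scene 0.74 [342.5 270.7] [ 0.6479 -0.0142  0.    ]
yellow ((0.6545321345329285, 0.17531658709049225), (0.09426792711019516, 0.09413748979568481), 14.08114242553711)
green ((0.4846968650817871, 0.27573907375335693), (0.09012358635663986, 0.09146887809038162), 89.67808532714844)
red ((0.44391900300979614, 0.0932704284787178), (0.09247762709856033, 0.09284140914678574), 73.09513092041016)
blue ((0.47838687896728516, -0.10205276310443878), (0.09297390282154083, 0.09340815246105194), 73.43795776367188)
```

View pics/t1.png

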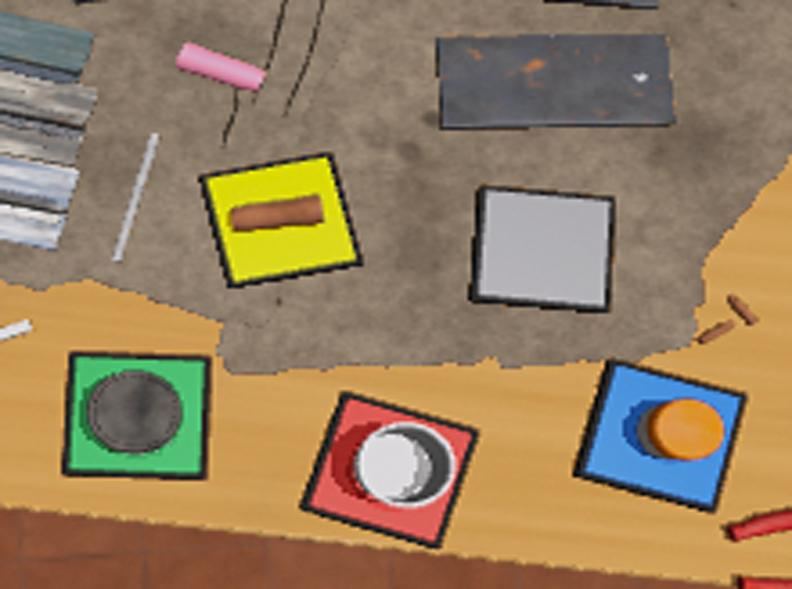

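View pics/s1.png

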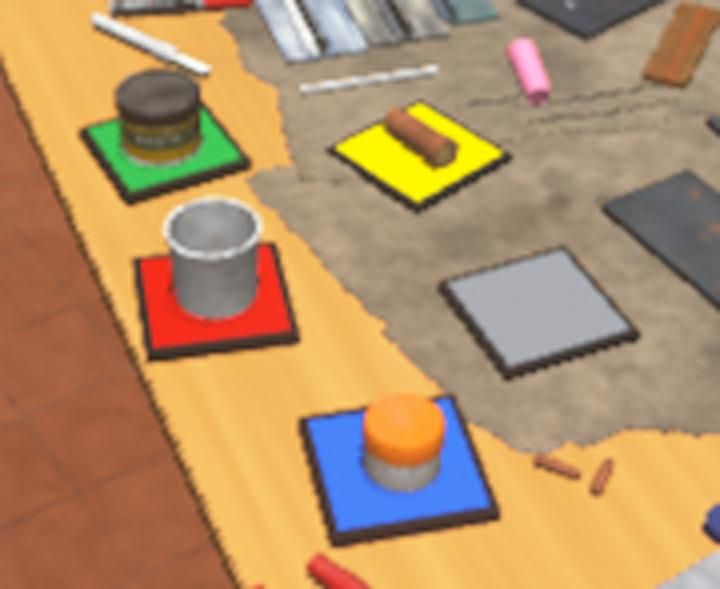

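The close crop confirms it: a copper tube lies on the yellow mat, and the pink one is off the mat. Next I fit the objects.

Run:
```python
from h import *
I=imaging.get_image("top");hsv=cv2.cvtColor(I,cv2.COLOR_RGB2HSV)
H,S,V=[hsv[...,i].astype(int) for i in range(3)]
def blob(m,c,r,z,show=1):
    w=np.zeros(m.shape,np.uint8);w[c[1]-r:c[1]+r,c[0]-r:c[0]+r]=1
    m=(m.astype(np.uint8)*w)
    n,l,st,ce=cv2.connectedComponentsWithStats(m)
    k=1+np.argmax(st[1:,4]);pts=cv2.findNonZero((l==k).astype(np.uint8))[:,0]
    P=np.array([px2w("top",p,z)[:2] for p in pts],np.float32)
    return P.mean(0),cv2.minEnclosingCircle(P),cv2.minAreaRect(P),len(P)
print("noz",blob((S>90)&(H<14)&(V<220),(307,199),22,.025))
print("pot",blob((H>8)&(H<20)&(S>150),(420,268),22,.052))
print("tin",blob((S<90)&(V<140),(267,262),24,.064))
print("cup",blob((S<60),(342,280),24,.074))
print("spare",blob((S<25)&(V>130),(381,210),30,.010))
```

```text
noz (array([0.6555689 , 0.17888695], dtype=float32), ((0.6584799289703369, 0.1797516793012619), 0.03242428973317146), ((0.6562451124191284, 0.17958691716194153), (0.02208443358540535, 0.0642063096165657), 9.007142066955566), 184)
pot (array([ 0.47964215, -0.10233609], dtype=float32), ((0.4798392951488495, -0.10230452567338943), 0.025890415534377098), ((0.4802471399307251, -0.10271476954221725), (0.04432445764541626, 0.05044003203511238), 1.5720409154891968), 320)
tin (array([0.48222247, 0.27673316], dtype=float32), ((0.48226505517959595, 0.27641358971595764), 0.03248807042837143), ((0.4824049770832062, 0.27736103534698486), (0.06080359220504761, 0.061065640300512314), 1.6113319396972656), 554)
cup (array([0.44568074, 0.0941017 ], dtype=float32), ((0.44567400217056274, 0.09443171322345734), 0.033383678644895554), ((0.44616568088531494, 0.09446555376052856), (0.06420781463384628, 0.06264644861221313), 0.21511715650558472), 591)
spare (array([ 0.6348686 , -0.02028958], dtype=float32), ((0.6340858936309814, -0.020215768367052078), 0.06340527534484863), ((0.6353859901428223, -0.020236525684595108), (0.09168030321598053, 0.09186673909425735), 85.52949523925781), 1160)
```

>>> jog_arm:
  plan:
    - {"slide":[0,0,0],"delta_rot":[0,0.15,0],"grip":0}
    - {"slide":[0,0,0],"delta_rot":[0,0.15,0],"grip":0}
    - {"slide":[0,0,0],"delta_rot":[0,0.15,0],"grip":0}
    - {"slide":[0,0,0],"delta_rot":[0,0.15,0],"grip":0}
    - {"slide":[0,0,0],"delta_rot":[0,0.15,0],"grip":0}
    - {"slide":[0,0,0],"delta_rot":[0,0.15,0],"grip":0}
    - {"slide":[0,0,0],"delta_rot":[0,0.15,0],"grip":0}
    - {"slide":[0,0,0],"delta_rot":[0,0.049,0],"grip":0}
  squeeze: 15

```text
t: 1.95
tcp_pos: [0.1739, 0.5218, 0.2055]
tcp_rot: [[0.99, -0.0, -0.144], [0.144, 0.0, 0.99], [-0.0, -1.0, 0.0]]
wrist_force: [0.2, -0.5, -1.1]
finger_gap: 0.094
```

>>> jog_arm:
  plan:
    - {"slide":[25,0,-24],"delta_rot":[0,0,0],"grip":0}
    - {"slide":[35,0,-34],"delta_rot":[0,0,0],"grip":0}
    - {"slide":[35,0,-34],"delta_rot":[0,0,0],"grip":0}
    - {"slide":[35,0,-34],"delta_rot":[0,0,0],"grip":0}
    - {"slide":[35,0,-34],"delta_rot":[0,0,0],"grip":0}
    - {"slide":[35,0,-34],"delta_rot":[0,0,0],"grip":0}
    - {"slide":[35,0,-34],"delta_rot":[0,0,0],"grip":0}
    - {"slide":[35,0,-34],"delta_rot":[0,0,0],"grip":0}

```text
t: 2.75
tcp_pos: [0.4815, 0.3016, 0.2056]
tcp_rot: [[0.989, 0.0, -0.149], [0.149, 0.0, 0.989], [0.0, -1.0, 0.0]]
wrist_force: [-0.1, 0.9, -0.4]
finger_gap: 0.0938
```

>>> jog_arm:
  plan:
    - {"slide":[35,0,-34],"delta_rot":[0,0,0],"grip":0}
    - {"slide":[35,0,-34],"delta_rot":[0,0,0],"grip":0}
    - {"slide":[35,0,-30],"delta_rot":[0,0,0],"grip":0}
    - {"slide":[25,0,-20],"delta_rot":[0,0,0],"grip":0}
    - {"slide":[0,0,0],"delta_rot":[0,0,0],"grip":0}
    - {"slide":[0,0,0],"delta_rot":[0,0,0],"grip":0}

```text
t: 3.35
tcp_pos: [0.6262, 0.2056, 0.2049]
tcp_rot: [[0.989, -0.001, -0.149], [0.149, -0.0, 0.989], [-0.001, -1.0, 0.0]]
wrist_force: [-0.8, 0.2, 0.9]
finger_gap: 0.0941
```

Run:
```python
from h import *
s=read_state();print(s["tcp_pos"],s["qpos"].round(1))
im=imaging.get_image("wrist");cv2.imwrite("pics/w1.png",im[:,:,::-1])
for k,z in [("nozzle_mid",.0225),("mat_yellow",0),("mat_spare",0),("mat_green",0)]:
    for r in imaging.spot_point("wrist",k)[:2]: print(k,r["score"],r["pixel"],px2w("wrist",r["pixel"],z,s))
```

```text
[0.62619746 0.20560368 0.20486457] [15.  31.5 67.   0.  81.5  6.4]
nozzle_mid 0.56 [298.3, 211.3] [0.65261206 0.17991236 0.0225    ]
mat_yellow 0.68 [300.0, 209.2] [0.65660194 0.17622634 0.        ]
mat_yellow 0.44 [156.9, 99.2] [0.47872021 0.27840453 0.        ]
mat_spare 0.59 [256.4, 339.8] [ 0.6282121  -0.01793386  0.        ]
```

View pics/w1.png

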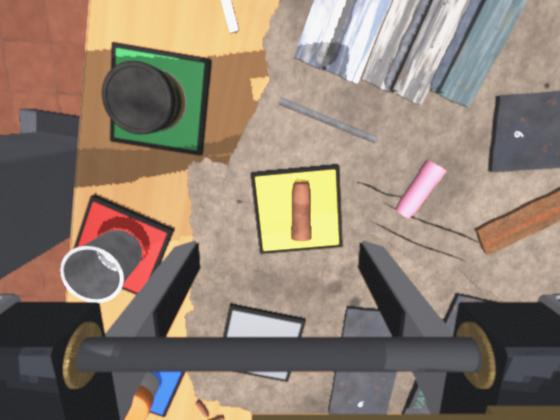

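The wrist view has the nozzle at (302,211) on yellow, aligned with the jaw gap. Green with the tin is at (160,98), red with the cup at (122,247) and spare at (263,340). I refine with segmentation.

```bash
cat >> h.py <<'E'
def seg(n,I,lo,hi,box,z,s=None,smin=120,vmin=60,vmax=255,smax=255):
    hsv=cv2.cvtColor(I,cv2.COLOR_RGB2HSV)
    m=cv2.inRange(hsv,(lo,smin,vmin),(hi,smax,vmax))
    w=np.zeros_like(m);w[box[1]:box[3],box[0]:box[2]]=255;m&=w
    nn,l,st,ce=cv2.connectedComponentsWithStats(m)
    k=1+np.argmax(st[1:,4]);pts=cv2.findNonZero((l==k).astype(np.uint8))[:,0]
    P=np.array([px2w(n,p,z,s)[:2] for p in pts],np.float32)
    r=cv2.minAreaRect(P)
    return np.round(P.mean(0),4),np.round(r[0],4),np.round(r[1],4),round(r[2],1),np.round(cv2.minEnclosingCircle(P)[0],4)
E
python3 - <<'E'
from h import *
s=read_state();I=imaging.get_image("wrist")
print("yel",seg("wrist",I,22,35,(240,155,350,260),.01,s))
print("noz",seg("wrist",I,0,13,(280,170,325,250),.025,s,smin=90))
print("grn",seg("wrist",I,50,80,(90,30,220,165),.01,s,vmin=40))
print("spare",seg("wrist",I,0,180,(220,300,310,385),.01,s,smin=0,smax=30,vmin=130))
print("red",seg("wrist",I,0,6,(60,190,180,300),.01,s,smin=150))
E
```

```text
yel (array([0.6536, 0.1833], dtype=float32), array([0.6531, 0.1763]), array([0.0939, 0.0937]), 13.7, array([0.6533, 0.1762]))
noz (array([0.6556, 0.1799], dtype=float32), array([0.6557, 0.1803]), array([0.0211, 0.0672]), 9.2, array([0.6557, 0.1803]))Traceback (most recent call last):
  File "<stdin>", line 5, in <module>
  File "h.py", line 23, in seg
    P=np.array([px2w(n,p,z,s)[:2] for p in pts],np.float32)
                ~~~~^^^^^^^^^
  File "h.py", line 10, in px2w
    m,o,R=cam(n,s)
          ~~~^^^^^
  File "h.py", line 4, in cam
    m=imaging.camera_model(n)
ValueError: time passes only in moves, steps and waits
```

Run:
```python
s=open('h.py').read()
s=s.replace("def cam(n,s=None):\n    m=imaging.camera_model(n)","import functools\n@functools.lru_cache\ndef cm(n): return imaging.camera_model(n)\ndef cam(n,s=None):\n    m=cm(n)")
open('h.py','w').write(s)
```

>>> jog_arm:
  plan:
    - {"slide":[13,30,-15],"delta_rot":[0,0,0],"grip":0}
    - {"slide":[13,35,-15],"delta_rot":[0,0,0],"grip":0}
    - {"slide":[0,35,0],"delta_rot":[0,0,0],"grip":0}
    - {"slide":[0,30,0],"delta_rot":[0,0,0],"grip":0}
    - {"slide":[0,20,0],"delta_rot":[0,0,0],"grip":0}
    - {"slide":[0,15,0],"delta_rot":[0,0,0],"grip":0}
    - {"slide":[0,10,0],"delta_rot":[0,0,0],"grip":0}
    - {"slide":[0,0,0],"delta_rot":[0,0,0],"grip":0}

```text
t: 4.45
tcp_pos: [0.656, 0.1801, 0.0296]
tcp_rot: [[0.989, -0.001, -0.15], [0.15, -0.0, 0.989], [-0.001, -1.0, -0.0]]
wrist_force: [0.5, 0.5, 0.1]
finger_gap: 0.0942
```

>>> jog_arm:
  plan:
    - {"slide":[0,10,0],"delta_rot":[0,0,0],"grip":0}
    - {"slide":[0,6,0],"delta_rot":[0,0,0],"grip":0}
    - {"slide":[0,0,0],"delta_rot":[0,0,0],"grip":255}
    - {"slide":[0,0,0],"delta_rot":[0,0,0],"grip":255}
    - {"slide":[0,0,0],"delta_rot":[0,0,0],"grip":255}
    - {"slide":[0,0,0],"delta_rot":[0,0,0],"grip":255}
    - {"slide":[0,0,0],"delta_rot":[0,0,0],"grip":255}
    - {"slide":[0,0,0],"delta_rot":[0,0,0],"grip":255}

```text
t: 5.25
tcp_pos: [0.6565, 0.18, 0.0146]
tcp_rot: [[0.989, 0.0, -0.149], [0.149, 0.0, 0.989], [0.0, -1.0, 0.0]]
wrist_force: [0.7, -0.0, -0.5]
finger_gap: 0.049
```

>>> jog_arm:
  plan:
    - {"slide":[0,0,0],"delta_rot":[0,0,0],"grip":255}
    - {"slide":[0,0,0],"delta_rot":[0,0,0],"grip":255}
    - {"slide":[0,0,0],"delta_rot":[0,0,0],"grip":255}
    - {"slide":[0,0,0],"delta_rot":[0,0,0],"grip":255}
    - {"slide":[0,0,0],"delta_rot":[0,0,0],"grip":255}
    - {"slide":[0,0,0],"delta_rot":[0,0,0],"grip":255}

```text
t: 5.85
tcp_pos: [0.6564, 0.18, 0.0144]
tcp_rot: [[0.989, -0.0, -0.149], [0.149, -0.0, 0.989], [-0.0, -1.0, 0.0]]
wrist_force: [-0.2, 0.4, -0.4]
finger_gap: 0.0217
```

>>> jog_arm:
  plan:
    - {"slide":[0,-10,0],"delta_rot":[0,0,0],"grip":255}
    - {"slide":[0,-25,0],"delta_rot":[0,0,0],"grip":255}
    - {"slide":[-5,-25,-20],"delta_rot":[0,0,0],"grip":255}
    - {"slide":[-10,0,-35],"delta_rot":[0,0,0],"grip":255}
    - {"slide":[-10,0,-40],"delta_rot":[0,0,0],"grip":255}
    - {"slide":[-10,0,-40],"delta_rot":[0,0,0],"grip":255}
    - {"slide":[-10,0,-35],"delta_rot":[0,0,0],"grip":255}
    - {"slide":[-6,0,-24],"delta_rot":[0,0,0],"grip":255}

```text
t: 6.65
tcp_pos: [0.6347, -0.0218, 0.0753]
tcp_rot: [[0.989, 0.001, -0.148], [0.148, -0.0, 0.989], [0.001, -1.0, -0.0]]
wrist_force: [0.3, 0.3, -1.0]
finger_gap: 0.022
```

>>> jog_arm:
  plan:
    - {"slide":[0,15,0],"delta_rot":[0,0,0],"grip":255}
    - {"slide":[0,20,0],"delta_rot":[0,0,0],"grip":255}
    - {"slide":[0,13,0],"delta_rot":[0,0,0],"grip":255}
    - {"slide":[0,6,0],"delta_rot":[0,0,0],"grip":255}
    - {"slide":[0,5,0],"delta_rot":[0,0,0],"grip":255}
    - {"slide":[0,0,0],"delta_rot":[0,0,0],"grip":255}

```text
t: 7.25
tcp_pos: [0.635, -0.019, 0.0152]
tcp_rot: [[0.989, -0.0, -0.15], [0.15, 0.0, 0.989], [-0.0, -1.0, 0.0]]
wrist_force: [-0.6, -0.8, -0.1]
finger_gap: 0.0218
```

>>> jog_arm:
  plan:
    - {"slide":[0,1,0],"delta_rot":[0,0,0],"grip":0}
    - {"slide":[0,0,0],"delta_rot":[0,0,0],"grip":0}
    - {"slide":[0,0,0],"delta_rot":[0,0,0],"grip":0}
    - {"slide":[0,0,0],"delta_rot":[0,0,0],"grip":0}
    - {"slide":[0,-15,0],"delta_rot":[0,0,0],"grip":0}
    - {"slide":[0,-30,0],"delta_rot":[0,0,0],"grip":0}
    - {"slide":[0,-35,0],"delta_rot":[0,0,0],"grip":0}
    - {"slide":[0,-30,20],"delta_rot":[0,0,0],"grip":0}

```text
t: 8.05
tcp_pos: [0.6324, -0.0011, 0.1275]
tcp_rot: [[0.989, 0.002, -0.147], [0.147, -0.0, 0.989], [0.002, -1.0, -0.001]]
wrist_force: [-0.3, 0.4, 0.6]
finger_gap: 0.0824
```

>>> jog_arm:
  plan:
    - {"slide":[-12,0,35],"delta_rot":[0,0,0],"grip":0}
    - {"slide":[-15,0,40],"delta_rot":[0,0,0],"grip":0}
    - {"slide":[-15,0,40],"delta_rot":[0,0,0],"grip":0}
    - {"slide":[-15,0,40],"delta_rot":[0,0,0],"grip":0}
    - {"slide":[-15,0,40],"delta_rot":[0,0,0],"grip":0}
    - {"slide":[-15,0,40],"delta_rot":[0,0,0],"grip":0}
    - {"slide":[-12,0,35],"delta_rot":[0,0,0],"grip":0}
    - {"slide":[-8,0,25],"delta_rot":[0,0,0],"grip":0}

```text
t: 8.85
tcp_pos: [0.481, 0.278, 0.1259]
tcp_rot: [[0.989, 0.001, -0.151], [0.151, 0.001, 0.989], [0.001, -1.0, 0.001]]
wrist_force: [0.8, -0.6, 0.0]
finger_gap: 0.0941
```

>>> jog_arm:
  plan:
    - {"slide":[0,0,0],"delta_rot":[0,0,0],"grip":0}
    - {"slide":[0,0,0],"delta_rot":[0,0,0],"grip":0}

```text
t: 9.05
tcp_pos: [0.4823, 0.2761, 0.1253]
tcp_rot: [[0.989, 0.001, -0.15], [0.15, 0.0, 0.989], [0.001, -1.0, 0.0]]
wrist_force: [-0.2, 0.0, 0.3]
finger_gap: 0.0942
```

Run:
```python
from h import *
s=read_state();print(s["tcp_pos"],s["t"])
I=imaging.get_image("wrist");cv2.imwrite("pics/w2.png",I[:,:,::-1])
J=imaging.get_image("top");cv2.imwrite("pics/t2.png",J[:,:,::-1])
print("noz",seg("top",J,0,13,(365,190,400,230),.025,smin=70))
```

```text
[0.48227031 0.27612267 0.12534505] 9.05
noz (array([ 0.6352, -0.0199], dtype=float32), array([ 0.6353, -0.0194]), array([0.0222, 0.0719]), 9.9, array([ 0.6358, -0.0193]))
```

View pics/w2.png

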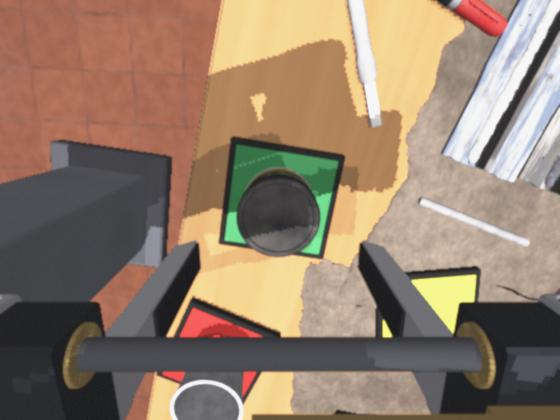

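View pics/t2.png

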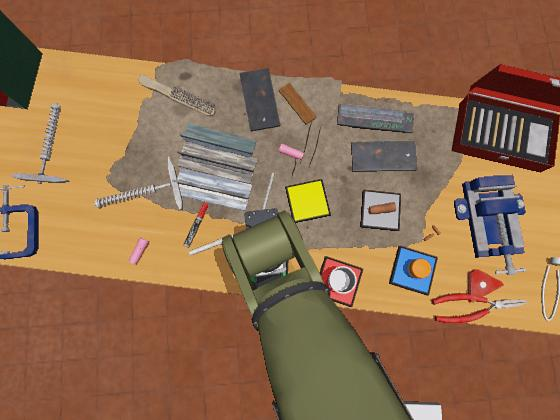

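The nozzle rests on the spare mat and the tin lid is centred at (279,214) in the wrist view. The tin looks a little below the mat centre there, which is only perspective.

Run:
```python
from h import *
s=dict(tcp_pos=np.array([.48227,.27612,.12534]),tcp_rot=read_state()["tcp_rot"])
print("lid",px2w("wrist",(279,214),.064,s))
print("green",np.mean([px2w("wrist",p,.01,s) for p in [(233,138),(344,155),(323,258),(220,242)]],0))
J=cv2.imread("pics/t2.png")[:,:,::-1].copy()
print("yellow",seg("top",J,22,35,(275,170,340,230),.01))
```

```text
lid [0.48172864 0.28178636 0.064     ]
green [0.48332664 0.27783527 0.01      ]
yellow (array([0.6543, 0.1754], dtype=float32), array([0.6546, 0.1754]), array([0.095 , 0.0946]), 13.8, array([0.6557, 0.1754]))
```

>>> jog_arm:
  plan:
    - {"slide":[0,20,2],"delta_rot":[0,0,0],"grip":0}
    - {"slide":[0,25,0],"delta_rot":[0,0,0],"grip":0}
    - {"slide":[0,25,0],"delta_rot":[0,0,0],"grip":0}
    - {"slide":[0,20,0],"delta_rot":[0,0,0],"grip":0}
    - {"slide":[0,12,0],"delta_rot":[0,0,0],"grip":0}
    - {"slide":[0,0,0],"delta_rot":[0,0,0],"grip":255}
    - {"slide":[0,0,0],"delta_rot":[0,0,0],"grip":255}
    - {"slide":[0,0,0],"delta_rot":[0,0,0],"grip":255}
  squeeze: 25

```text
t: 9.95
tcp_pos: [0.4825, 0.2781, 0.0236]
tcp_rot: [[0.989, 0.002, -0.149], [0.149, 0.001, 0.989], [0.002, -1.0, 0.001]]
wrist_force: [0.2, -0.2, -0.4]
finger_gap: 0.0736
```

>>> jog_arm:
  plan:
    - {"slide":[0,0,0],"delta_rot":[0,0,0],"grip":255}
    - {"slide":[0,0,0],"delta_rot":[0,0,0],"grip":255}
    - {"slide":[0,0,0],"delta_rot":[0,0,0],"grip":255}
    - {"slide":[0,0,0],"delta_rot":[0,0,0],"grip":255}

```text
t: 10.35
tcp_pos: [0.4821, 0.2782, 0.0234]
tcp_rot: [[0.989, 0.001, -0.15], [0.15, 0.0, 0.989], [0.001, -1.0, 0.0]]
wrist_force: [-2.2, -0.8, 7.0]
finger_gap: 0.0654
```

>>> jog_arm:
  plan:
    - {"slide":[0,-8,0],"delta_rot":[0,0,0],"grip":255}
    - {"slide":[0,-20,0],"delta_rot":[0,0,0],"grip":255}
    - {"slide":[10,-22,-8],"delta_rot":[0,0,0],"grip":255}
    - {"slide":[25,0,-20],"delta_rot":[0,0,0],"grip":255}
    - {"slide":[30,0,-25],"delta_rot":[0,0,0],"grip":255}
    - {"slide":[30,0,-25],"delta_rot":[0,0,0],"grip":255}
    - {"slide":[30,0,-24],"delta_rot":[0,0,0],"grip":255}
    - {"slide":[20,0,-16],"delta_rot":[0,0,0],"grip":255}

```text
t: 11.15
tcp_pos: [0.6444, 0.1813, 0.0725]
tcp_rot: [[0.989, -0.0, -0.148], [0.148, -0.0, 0.989], [-0.0, -1.0, -0.0]]
wrist_force: [0.2, 0.3, -4.3]
finger_gap: 0.0648
```

>>> jog_arm:
  plan:
    - {"slide":[10,0,-9],"delta_rot":[0,0,0],"grip":255}
    - {"slide":[0,0,0],"delta_rot":[0,0,0],"grip":255}
    - {"slide":[0,15,0],"delta_rot":[0,0,0],"grip":255}
    - {"slide":[0,15,0],"delta_rot":[0,0,0],"grip":255}
    - {"slide":[0,10,0],"delta_rot":[0,0,0],"grip":255}
    - {"slide":[0,5,0],"delta_rot":[0,0,0],"grip":255}
    - {"slide":[0,3,0],"delta_rot":[0,0,0],"grip":255}
    - {"slide":[0,0,0],"delta_rot":[0,0,0],"grip":255}

```text
t: 11.95
tcp_pos: [0.654, 0.1757, 0.0243]
tcp_rot: [[0.989, -0.0, -0.15], [0.15, -0.0, 0.989], [-0.0, -1.0, -0.0]]
wrist_force: [-0.2, -0.4, -4.5]
finger_gap: 0.0655
```

>>> jog_arm:
  plan:
    - {"slide":[0,1,0],"delta_rot":[0,0,0],"grip":255}
    - {"slide":[0,0,0],"delta_rot":[0,0,0],"grip":0}
    - {"slide":[0,0,0],"delta_rot":[0,0,0],"grip":0}
    - {"slide":[0,0,0],"delta_rot":[0,0,0],"grip":0}
    - {"slide":[0,0,0],"delta_rot":[0,0,0],"grip":0}
    - {"slide":[0,-15,0],"delta_rot":[0,0,0],"grip":0}
    - {"slide":[0,-30,0],"delta_rot":[0,0,0],"grip":0}
    - {"slide":[0,-30,0],"delta_rot":[0,0,0],"grip":0}

```text
t: 12.75
tcp_pos: [0.654, 0.1756, 0.1003]
tcp_rot: [[0.989, 0.0, -0.149], [0.149, -0.0, 0.989], [0.0, -1.0, -0.0]]
wrist_force: [0.6, 0.0, -0.1]
finger_gap: 0.094
```

>>> jog_arm:
  plan:
    - {"slide":[-6,-15,-20],"delta_rot":[0,0,0],"grip":0}
    - {"slide":[-10,0,-35],"delta_rot":[0,0,0],"grip":0}
    - {"slide":[-10,0,-40],"delta_rot":[0,0,0],"grip":0}
    - {"slide":[-10,0,-40],"delta_rot":[0,0,0],"grip":0}
    - {"slide":[-7,0,-35],"delta_rot":[0,0,0],"grip":0}
    - {"slide":[-5,0,-20],"delta_rot":[0,0,0],"grip":0}
    - {"slide":[0,0,0],"delta_rot":[0,0,0],"grip":0}
    - {"slide":[0,0,0],"delta_rot":[0,0,0],"grip":0}

```text
t: 13.55
tcp_pos: [0.6352, -0.0193, 0.1144]
tcp_rot: [[0.989, 0.001, -0.149], [0.149, 0.0, 0.989], [0.001, -1.0, -0.0]]
wrist_force: [-0.0, 1.2, -0.1]
finger_gap: 0.0937
```

Run:
```python
from h import *
s=read_state();print(s["tcp_pos"],s["t"])
I=imaging.get_image("wrist");cv2.imwrite("pics/w3.png",I[:,:,::-1])
J=imaging.get_image("top")
print("noz",seg("wrist",I,0,13,(230,100,340,290),.025,s,smin=90))
print("tin",seg("top",J,0,180,(285,175,330,220),.064,smin=0,smax=90,vmin=0,vmax=140))
print("green",seg("top",J,50,80,(235,230,300,295),.01,vmin=70,smin=120))
```

```text
[ 0.63521814 -0.01930616  0.11441799] 13.55
noz (array([ 0.6349, -0.0191], dtype=float32), array([ 0.6349, -0.0193]), array([0.0218, 0.0694]), 9.1, array([ 0.6354, -0.0192]))
tin (array([0.6542, 0.1772], dtype=float32), array([0.6417, 0.1794]), array([0.0969, 0.0974]), 13.6, array([0.6414, 0.1807]))
green (array([0.4837, 0.2757], dtype=float32), array([0.484 , 0.2759]), array([0.0932, 0.0936]), 89.3, array([0.4843, 0.2764]))
```

View pics/w3.png

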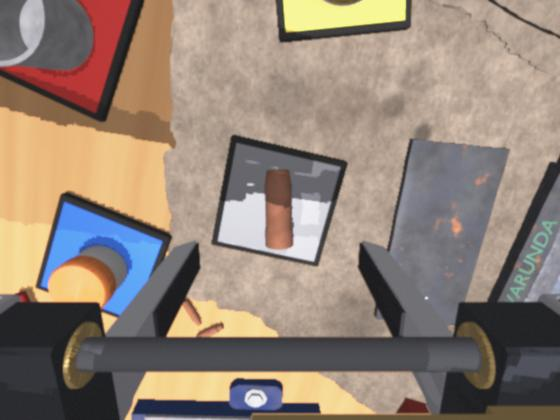

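The tin is released on yellow and the nozzle at (279,208) sits between the fingers. I descend and grasp.

>>> jog_arm:
  plan:
    - {"slide":[0,25,0],"delta_rot":[0,0,0],"grip":60}
    - {"slide":[0,30,0],"delta_rot":[0,0,0],"grip":60}
    - {"slide":[0,25,0],"delta_rot":[0,0,0],"grip":60}
    - {"slide":[0,12,0],"delta_rot":[0,0,0],"grip":60}
    - {"slide":[0,8,0],"delta_rot":[0,0,0],"grip":60}
    - {"slide":[0,0,0],"delta_rot":[0,0,0],"grip":255}
    - {"slide":[0,0,0],"delta_rot":[0,0,0],"grip":255}
    - {"slide":[0,0,0],"delta_rot":[0,0,0],"grip":255}
  squeeze: 15

```text
t: 14.45
tcp_pos: [0.6356, -0.0194, 0.0147]
tcp_rot: [[0.989, 0.002, -0.15], [0.15, -0.0, 0.989], [0.002, -1.0, -0.0]]
wrist_force: [-0.5, 0.8, 0.2]
finger_gap: 0.0509
```

>>> jog_arm:
  plan:
    - {"slide":[0,0,0],"delta_rot":[0,0,0],"grip":255}
    - {"slide":[0,0,0],"delta_rot":[0,0,0],"grip":255}
    - {"slide":[0,0,0],"delta_rot":[0,0,0],"grip":255}
    - {"slide":[0,0,0],"delta_rot":[0,0,0],"grip":255}
    - {"slide":[0,0,0],"delta_rot":[0,0,0],"grip":255}
    - {"slide":[0,0,0],"delta_rot":[0,0,0],"grip":255}

```text
t: 15.05
tcp_pos: [0.635, -0.0195, 0.0136]
tcp_rot: [[0.989, 0.0, -0.149], [0.149, -0.0, 0.989], [0.0, -1.0, -0.0]]
wrist_force: [-0.1, -0.3, 2.0]
finger_gap: 0.0217
```

>>> jog_arm:
  plan:
    - {"slide":[0,-10,0],"delta_rot":[0,0,0],"grip":255}
    - {"slide":[0,-25,0],"delta_rot":[0,0,0],"grip":255}
    - {"slide":[0,-35,0],"delta_rot":[0,0,0],"grip":255}
    - {"slide":[-5,-25,15],"delta_rot":[0,0,0],"grip":255}
    - {"slide":[-12,0,35],"delta_rot":[0,0,0],"grip":255}
    - {"slide":[-14,0,40],"delta_rot":[0,0,0],"grip":255}
    - {"slide":[-14,0,40],"delta_rot":[0,0,0],"grip":255}
    - {"slide":[-14,0,45],"delta_rot":[0,0,0],"grip":255}

```text
t: 15.85
tcp_pos: [0.5497, 0.1458, 0.1093]
tcp_rot: [[0.989, 0.001, -0.149], [0.149, 0.0, 0.989], [0.001, -1.0, 0.0]]
wrist_force: [0.4, 1.5, -0.6]
finger_gap: 0.0219
```

>>> jog_arm:
  plan:
    - {"slide":[-14,0,45],"delta_rot":[0,0,0],"grip":255}
    - {"slide":[-14,0,40],"delta_rot":[0,0,0],"grip":255}
    - {"slide":[-10,0,32],"delta_rot":[0,0,0],"grip":255}
    - {"slide":[-8,0,23],"delta_rot":[0,0,0],"grip":255}
    - {"slide":[0,0,0],"delta_rot":[0,0,0],"grip":255}
    - {"slide":[0,25,0],"delta_rot":[0,0,0],"grip":255}
    - {"slide":[0,30,0],"delta_rot":[0,0,0],"grip":255}
    - {"slide":[0,20,0],"delta_rot":[0,0,0],"grip":255}

```text
t: 16.65
tcp_pos: [0.4841, 0.2754, 0.0322]
tcp_rot: [[0.989, -0.001, -0.149], [0.149, -0.001, 0.989], [-0.001, -1.0, -0.0]]
wrist_force: [-0.0, 0.1, -0.6]
finger_gap: 0.0218
```

>>> jog_arm:
  plan:
    - {"slide":[0,8,0],"delta_rot":[0,0,0],"grip":255}
    - {"slide":[0,6,0],"delta_rot":[0,0,0],"grip":255}
    - {"slide":[0,5,0],"delta_rot":[0,0,0],"grip":255}
    - {"slide":[0,0,0],"delta_rot":[0,0,0],"grip":255}

```text
t: 17.05
tcp_pos: [0.4843, 0.2763, 0.0147]
tcp_rot: [[0.989, 0.0, -0.149], [0.149, 0.0, 0.989], [0.0, -1.0, 0.0]]
wrist_force: [0.5, 0.1, -0.7]
finger_gap: 0.0217
```

>>> jog_arm:
  plan:
    - {"slide":[0,0,0],"delta_rot":[0,0,0],"grip":0}
    - {"slide":[0,0,0],"delta_rot":[0,0,0],"grip":0}
    - {"slide":[0,0,0],"delta_rot":[0,0,0],"grip":0}
    - {"slide":[0,0,0],"delta_rot":[0,0,0],"grip":0}
    - {"slide":[0,-20,0],"delta_rot":[0,0,0],"grip":0}
    - {"slide":[0,-35,0],"delta_rot":[0,0,0],"grip":0}
    - {"slide":[0,-35,0],"delta_rot":[0,0,0],"grip":0}
    - {"slide":[0,-30,0],"delta_rot":[0,0,0],"grip":0}

```text
t: 17.85
tcp_pos: [0.4842, 0.2764, 0.1364]
tcp_rot: [[0.989, 0.001, -0.149], [0.149, 0.0, 0.989], [0.001, -1.0, 0.0]]
wrist_force: [0.2, 1.0, -0.1]
finger_gap: 0.0823
```

>>> jog_arm:
  plan:
    - {"slide":[-4,0,-25],"delta_rot":[0,0,0],"grip":0}
    - {"slide":[-6,0,-40],"delta_rot":[0,0,0],"grip":0}
    - {"slide":[-8,0,-45],"delta_rot":[0,0,0],"grip":0}
    - {"slide":[-8,0,-45],"delta_rot":[0,0,0],"grip":0}
    - {"slide":[-8,0,-45],"delta_rot":[0,0,0],"grip":0}
    - {"slide":[-8,0,-45],"delta_rot":[0,0,0],"grip":0}
    - {"slide":[-8,0,-45],"delta_rot":[0,0,0],"grip":0}
    - {"slide":[-6,0,-40],"delta_rot":[0,0,0],"grip":0}

```text
t: 18.65
tcp_pos: [0.4777, -0.0603, 0.1348]
tcp_rot: [[0.989, 0.001, -0.149], [0.149, -0.0, 0.989], [0.0, -1.0, -0.0]]
wrist_force: [0.7, 0.1, -0.2]
finger_gap: 0.0941
```

>>> jog_arm:
  plan:
    - {"slide":[-4,0,-30],"delta_rot":[0,0,0],"grip":0}
    - {"slide":[-1,0,-14],"delta_rot":[0,0,0],"grip":0}
    - {"slide":[0,0,0],"delta_rot":[0,0,0],"grip":0}
    - {"slide":[0,0,0],"delta_rot":[0,0,0],"grip":0}

```text
t: 19.05
tcp_pos: [0.4797, -0.1017, 0.1344]
tcp_rot: [[0.989, -0.0, -0.15], [0.15, 0.0, 0.989], [-0.0, -1.0, 0.0]]
wrist_force: [-0.0, 0.2, -0.6]
finger_gap: 0.0936
```

Run:
```python
from h import *
s=read_state();print(s["tcp_pos"],s["t"],s["qpos"].round(0))
I=imaging.get_image("wrist");cv2.imwrite("pics/w4.png",I[:,:,::-1])
J=imaging.get_image("top");cv2.imwrite("pics/t4.png",J[:,:,::-1])
print("pot",seg("wrist",I,8,20,(200,100,360,300),.052,s,smin=170))
print("blue",seg("wrist",I,100,125,(150,50,400,300),.01,s,smin=120,vmin=40))
print("noz",seg("top",J,0,13,(245,240,290,285),.025,smin=90))
print("yel",seg("top",J,22,35,(275,170,340,230),.01))
```

```text
[ 0.47971962 -0.10169962  0.13440776] 19.05 [-16.  14. 101.   0.  65. -25.]
pot (array([ 0.4661, -0.0832], dtype=float32), array([ 0.4661, -0.0832]), array([0.0008, 0.    ]), -171.5, array([ 0.4661, -0.0832]))
blue (array([ 0.4746, -0.0921], dtype=float32), array([ 0.4767, -0.1011]), array([0.0937, 0.0935]), 74.2, array([ 0.4764, -0.1013]))
noz (array([0.4852, 0.275 ], dtype=float32), array([0.4857, 0.2759]), array([0.0214, 0.0645]), 8.7, array([0.4852, 0.2758]))
yel (array([0.6455, 0.1784], dtype=float32), array([0.6546, 0.1754]), array([0.0949, 0.0946]), 13.8, array([0.6557, 0.1754]))
```

View pics/w4.png

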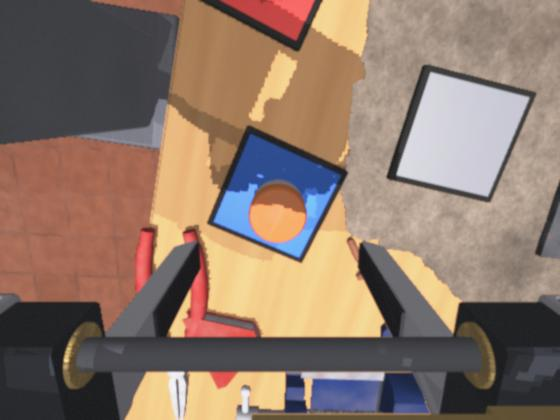

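View pics/t4.png

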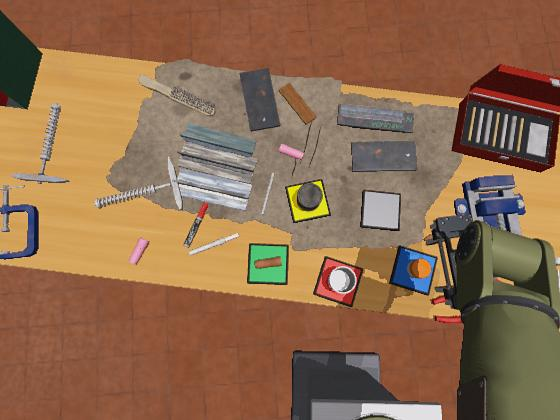

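The nozzle is on green at (267,263) and the tin on yellow at (309,196). The pot lid is centred at (278,213) in the wrist view. I check that the near finger clears the plier handle tip at (190,235).

Run:
```python
from h import *
s=read_state()
print("lid",px2w("wrist",(278,213),.052,s))
for p in [(188,231),(197,240)]: print("handle",px2w("wrist",p,.015,s))
print("rod",px2w("wrist",(350,240),.005,s), px2w("wrist",(360,278),.005,s))
for x in(-60,-47,47,60): print(x,(s["tcp_pos"]+s["tcp_rot"]@np.array([x/1e3,0,0])).round(3))
```

```text
lid [ 0.47919815 -0.10147758  0.052     ]
handle [ 0.39773804 -0.14386872  0.015     ]
handle [ 0.40706559 -0.15188002  0.015     ]
rod [ 0.55702997 -0.13331095  0.005     ] [ 0.57622695 -0.17335978  0.005     ]
-60 [ 0.42  -0.11   0.134]
-47 [ 0.433 -0.108  0.134]
47 [ 0.526 -0.094  0.134]
60 [ 0.539 -0.092  0.134]
```

>>> jog_arm:
  plan:
    - {"slide":[0,25,0],"delta_rot":[0,0,0],"grip":40}
    - {"slide":[0,30,0],"delta_rot":[0,0,0],"grip":40}
    - {"slide":[0,30,0],"delta_rot":[0,0,0],"grip":40}
    - {"slide":[0,18,0],"delta_rot":[0,0,0],"grip":40}
    - {"slide":[0,12,0],"delta_rot":[0,0,0],"grip":40}
    - {"slide":[0,0,0],"delta_rot":[0,0,0],"grip":255}
    - {"slide":[0,0,0],"delta_rot":[0,0,0],"grip":255}
    - {"slide":[0,0,0],"delta_rot":[0,0,0],"grip":255}
  squeeze: 8

```text
t: 19.95
tcp_pos: [0.4803, -0.1025, 0.0205]
tcp_rot: [[0.989, 0.002, -0.15], [0.15, -0.0, 0.989], [0.002, -1.0, -0.001]]
wrist_force: [-0.1, -0.6, 0.0]
finger_gap: 0.0586
```

>>> jog_arm:
  plan:
    - {"slide":[0,0,0],"delta_rot":[0,0,0],"grip":255}
    - {"slide":[0,0,0],"delta_rot":[0,0,0],"grip":255}
    - {"slide":[0,0,0],"delta_rot":[0,0,0],"grip":255}
    - {"slide":[0,0,0],"delta_rot":[0,0,0],"grip":255}

```text
t: 20.35
tcp_pos: [0.4801, -0.1026, 0.0202]
tcp_rot: [[0.989, 0.001, -0.149], [0.149, -0.0, 0.989], [0.001, -1.0, -0.0]]
wrist_force: [-2.2, 0.8, 6.7]
finger_gap: 0.0495
```

>>> jog_arm:
  plan:
    - {"slide":[0,-8,0],"delta_rot":[0,0,0],"grip":255}
    - {"slide":[0,-20,0],"delta_rot":[0,0,0],"grip":255}
    - {"slide":[8,-22,2],"delta_rot":[0,0,0],"grip":255}
    - {"slide":[25,0,9],"delta_rot":[0,0,0],"grip":255}
    - {"slide":[35,0,13],"delta_rot":[0,0,0],"grip":255}
    - {"slide":[38,0,14],"delta_rot":[0,0,0],"grip":255}
    - {"slide":[35,0,12],"delta_rot":[0,0,0],"grip":255}
    - {"slide":[25,0,9],"delta_rot":[0,0,0],"grip":255}

```text
t: 21.15
tcp_pos: [0.6365, -0.0182, 0.0699]
tcp_rot: [[0.989, 0.0, -0.15], [0.15, 0.0, 0.989], [0.0, -1.0, -0.0]]
wrist_force: [0.6, -1.0, 0.6]
finger_gap: 0.0496
```

>>> jog_arm:
  plan:
    - {"slide":[0,0,0],"delta_rot":[0,0,0],"grip":255}
    - {"slide":[0,15,0],"delta_rot":[0,0,0],"grip":255}
    - {"slide":[0,15,0],"delta_rot":[0,0,0],"grip":255}
    - {"slide":[0,10,0],"delta_rot":[0,0,0],"grip":255}
    - {"slide":[0,5,0],"delta_rot":[0,0,0],"grip":255}
    - {"slide":[0,4,0],"delta_rot":[0,0,0],"grip":255}
    - {"slide":[0,0,0],"delta_rot":[0,0,0],"grip":255}
    - {"slide":[0,0,0],"delta_rot":[0,0,0],"grip":255}

```text
t: 21.95
tcp_pos: [0.6352, -0.0195, 0.0208]
tcp_rot: [[0.989, 0.001, -0.149], [0.149, -0.0, 0.989], [0.001, -1.0, -0.0]]
wrist_force: [0.9, 0.2, -0.8]
finger_gap: 0.0492
```

>>> jog_arm:
  plan:
    - {"slide":[0,1,0],"delta_rot":[0,0,0],"grip":0}
    - {"slide":[0,0,0],"delta_rot":[0,0,0],"grip":0}
    - {"slide":[0,0,0],"delta_rot":[0,0,0],"grip":0}
    - {"slide":[0,0,0],"delta_rot":[0,0,0],"grip":0}
    - {"slide":[0,-15,0],"delta_rot":[0,0,0],"grip":0}
    - {"slide":[0,-35,0],"delta_rot":[0,0,0],"grip":0}
    - {"slide":[0,-35,0],"delta_rot":[0,0,0],"grip":0}
    - {"slide":[0,-30,0],"delta_rot":[0,0,0],"grip":0}

```text
t: 22.75
tcp_pos: [0.6352, -0.0194, 0.1377]
tcp_rot: [[0.989, 0.002, -0.149], [0.149, -0.0, 0.989], [0.002, -1.0, -0.0]]
wrist_force: [0.1, 0.3, -0.2]
finger_gap: 0.094
```

>>> jog_arm:
  plan:
    - {"slide":[-20,0,16],"delta_rot":[0,0,0],"grip":0}
    - {"slide":[-30,0,25],"delta_rot":[0,0,0],"grip":0}
    - {"slide":[-35,0,28],"delta_rot":[0,0,0],"grip":0}
    - {"slide":[-35,0,28],"delta_rot":[0,0,0],"grip":0}
    - {"slide":[-30,0,25],"delta_rot":[0,0,0],"grip":0}
    - {"slide":[-20,0,18],"delta_rot":[0,0,0],"grip":0}
    - {"slide":[0,0,0],"delta_rot":[0,0,0],"grip":0}
    - {"slide":[0,0,0],"delta_rot":[0,0,0],"grip":0}

```text
t: 23.55
tcp_pos: [0.4465, 0.0937, 0.1357]
tcp_rot: [[0.989, 0.002, -0.15], [0.15, 0.0, 0.989], [0.002, -1.0, -0.0]]
wrist_force: [0.5, -1.1, -0.5]
finger_gap: 0.0939
```

Run:
```python
from h import *
s=read_state();print(s["tcp_pos"],s["t"],s["qpos"].round(0))
I=imaging.get_image("wrist");cv2.imwrite("pics/w5.png",I[:,:,::-1])
J=imaging.get_image("top");cv2.imwrite("pics/t5.png",J[:,:,::-1])
print("red",seg("wrist",I,0,6,(150,50,400,300),.01,s,smin=150,vmin=40))
print("pot",seg("top",J,8,20,(365,190,400,230),.052,smin=150))
print("blue",seg("top",J,100,125,(385,240,442,300),.01))
print("cup proj",w2px("wrist",(.4455,.094,.074),s))
```

```text
[0.44652205 0.09374199 0.13565382] 23.55 [  7.  10. 107.  -0.  64.  -1.]
red (array([0.4419, 0.1241], dtype=float32), array([0.4475, 0.1105]), array([0.0593, 0.0925]), 73.4, array([0.4472, 0.11  ]))
pot (array([ 0.6352, -0.0201], dtype=float32), array([ 0.6353, -0.0207]), array([0.0471, 0.0495]), 1.7, array([ 0.6355, -0.0198]))
blue (array([ 0.4926, -0.1406], dtype=float32), array([ 0.4857, -0.1331]), array([0.0385, 0.0625]), 74.4, array([ 0.4851, -0.1329]))
cup proj [277.2278706  220.40541632]
```

View pics/w5.png

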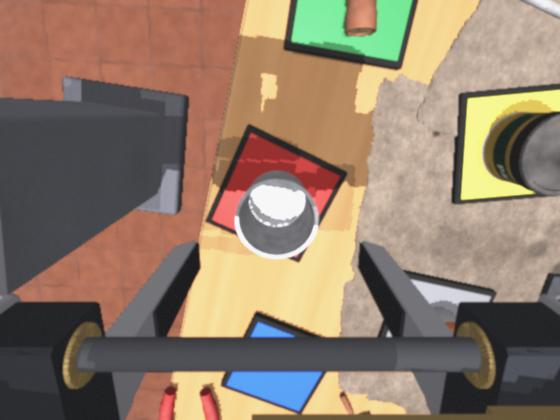

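The cup rim is centred at (277,215) between the fingers, so I descend and grip it.

>>> jog_arm:
  plan:
    - {"slide":[-1,20,1],"delta_rot":[0,0,0],"grip":0}
    - {"slide":[0,25,0],"delta_rot":[0,0,0],"grip":0}
    - {"slide":[0,25,0],"delta_rot":[0,0,0],"grip":0}
    - {"slide":[0,20,0],"delta_rot":[0,0,0],"grip":0}
    - {"slide":[0,15,0],"delta_rot":[0,0,0],"grip":0}
    - {"slide":[0,0,0],"delta_rot":[0,0,0],"grip":255}
    - {"slide":[0,0,0],"delta_rot":[0,0,0],"grip":255}
    - {"slide":[0,0,0],"delta_rot":[0,0,0],"grip":255}
  squeeze: 10

```text
t: 24.45
tcp_pos: [0.4456, 0.0943, 0.0303]
tcp_rot: [[0.989, 0.001, -0.149], [0.149, 0.0, 0.989], [0.001, -1.0, -0.0]]
wrist_force: [-0.4, -0.3, 0.7]
finger_gap: 0.0733
```

>>> jog_arm:
  plan:
    - {"slide":[0,0,0],"delta_rot":[0,0,0],"grip":255}
    - {"slide":[0,0,0],"delta_rot":[0,0,0],"grip":255}
    - {"slide":[0,0,0],"delta_rot":[0,0,0],"grip":255}
    - {"slide":[0,0,0],"delta_rot":[0,0,0],"grip":255}

```text
t: 24.85
tcp_pos: [0.4452, 0.0945, 0.0301]
tcp_rot: [[0.989, 0.001, -0.149], [0.149, 0.0, 0.989], [0.001, -1.0, -0.0]]
wrist_force: [-2.4, -0.7, 6.6]
finger_gap: 0.064
```

>>> jog_arm:
  plan:
    - {"slide":[0,-5,0],"delta_rot":[0,0,0],"grip":255}
    - {"slide":[0,-10,0],"delta_rot":[0,0,0],"grip":255}
    - {"slide":[0,-20,0],"delta_rot":[0,0,0],"grip":255}
    - {"slide":[0,-15,-10],"delta_rot":[0,0,0],"grip":255}
    - {"slide":[1,0,-30],"delta_rot":[0,0,0],"grip":255}
    - {"slide":[1,0,-40],"delta_rot":[0,0,0],"grip":255}
    - {"slide":[1,0,-40],"delta_rot":[0,0,0],"grip":255}
    - {"slide":[0,0,-40],"delta_rot":[0,0,0],"grip":255}

```text
t: 25.65
tcp_pos: [0.4719, -0.0648, 0.0803]
tcp_rot: [[0.989, 0.001, -0.15], [0.15, -0.0, 0.989], [0.001, -1.0, -0.0]]
wrist_force: [0.6, 0.2, -1.0]
finger_gap: 0.0639
```

>>> jog_arm:
  plan:
    - {"slide":[0,0,-28],"delta_rot":[0,0,0],"grip":255}
    - {"slide":[0,0,-12],"delta_rot":[0,0,0],"grip":255}
    - {"slide":[0,0,0],"delta_rot":[0,0,0],"grip":255}
    - {"slide":[0,15,0],"delta_rot":[0,0,0],"grip":255}
    - {"slide":[0,15,0],"delta_rot":[0,0,0],"grip":255}
    - {"slide":[0,10,0],"delta_rot":[0,0,0],"grip":255}
    - {"slide":[0,5,0],"delta_rot":[0,0,0],"grip":255}
    - {"slide":[0,3,0],"delta_rot":[0,0,0],"grip":255}

```text
t: 26.45
tcp_pos: [0.4777, -0.1023, 0.0314]
tcp_rot: [[0.989, -0.0, -0.15], [0.15, 0.0, 0.989], [-0.0, -1.0, 0.0]]
wrist_force: [0.2, -0.4, 0.1]
finger_gap: 0.0639
```

>>> jog_arm:
  plan:
    - {"slide":[0,1,0],"delta_rot":[0,0,0],"grip":255}
    - {"slide":[0,0,0],"delta_rot":[0,0,0],"grip":255}

```text
t: 26.65
tcp_pos: [0.4779, -0.1028, 0.0308]
tcp_rot: [[0.989, 0.0, -0.15], [0.15, -0.0, 0.989], [0.0, -1.0, -0.0]]
wrist_force: [-0.1, -0.3, -0.8]
finger_gap: 0.0641
```

>>> jog_arm:
  plan:
    - {"slide":[0,0.5,0],"delta_rot":[0,0,0],"grip":0}
    - {"slide":[0,0,0],"delta_rot":[0,0,0],"grip":0}
    - {"slide":[0,0,0],"delta_rot":[0,0,0],"grip":0}
    - {"slide":[0,0,0],"delta_rot":[0,0,0],"grip":0}
    - {"slide":[0,0,0],"delta_rot":[0,0,0],"grip":0}
    - {"slide":[0,-15,0],"delta_rot":[0,0,0],"grip":0}
    - {"slide":[0,-40,0],"delta_rot":[0,0,0],"grip":0}
    - {"slide":[0,-40,0],"delta_rot":[0,0,0],"grip":0}

```text
t: 27.45
tcp_pos: [0.4772, -0.1027, 0.1258]
tcp_rot: [[0.989, -0.002, -0.149], [0.149, 0.001, 0.989], [-0.002, -1.0, 0.001]]
wrist_force: [-0.3, 0.2, -0.4]
finger_gap: 0.0939
```

>>> jog_arm:
  plan:
    - {"slide":[15,0,5],"delta_rot":[0,0,0],"grip":0}
    - {"slide":[30,0,11],"delta_rot":[0,0,0],"grip":0}
    - {"slide":[38,0,14],"delta_rot":[0,0,0],"grip":0}
    - {"slide":[35,0,12],"delta_rot":[0,0,0],"grip":0}
    - {"slide":[30,0,11],"delta_rot":[0,0,0],"grip":0}
    - {"slide":[20,0,6],"delta_rot":[0,0,0],"grip":0}
    - {"slide":[0,0,0],"delta_rot":[0,0,0],"grip":0}
    - {"slide":[0,0,0],"delta_rot":[0,0,0],"grip":0}

```text
t: 28.25
tcp_pos: [0.6346, -0.0194, 0.1244]
tcp_rot: [[0.989, -0.001, -0.15], [0.15, -0.0, 0.989], [-0.001, -1.0, 0.0]]
wrist_force: [0.2, -0.5, -0.7]
finger_gap: 0.0941
```

Run:
```python
from h import *
s=read_state();print(s["tcp_pos"],s["t"],s["qpos"].round(0))
I=imaging.get_image("wrist");cv2.imwrite("pics/w6.png",I[:,:,::-1])
J=imaging.get_image("top");cv2.imwrite("pics/t6.png",J[:,:,::-1])
print("red",seg("top",J,0,6,(310,250,368,310),.01,smin=150))
print("blue",seg("top",J,100,125,(385,240,442,300),.01))
print("pot proj",w2px("wrist",(.635,-.0195,.052),s))
```

```text
[ 0.6346259  -0.01943678  0.12443172] 28.25 [ -5.  32.  77.  -0.  71. -14.]
red (array([0.4436, 0.0939], dtype=float32), array([0.4437, 0.0938]), array([0.0934, 0.0937]), 73.0, array([0.4436, 0.0934]))
blue (array([ 0.4811, -0.0723], dtype=float32), array([ 0.484 , -0.0791]), array([0.0476, 0.0946]), 75.1, array([ 0.4838, -0.0795]))
pot proj [279.18954723 216.74060307]
```

View pics/w6.png

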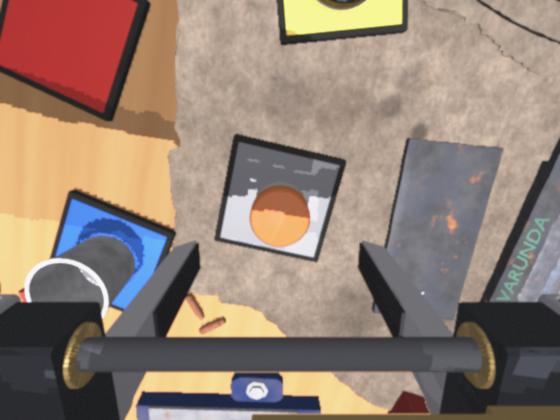

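View pics/t6.png

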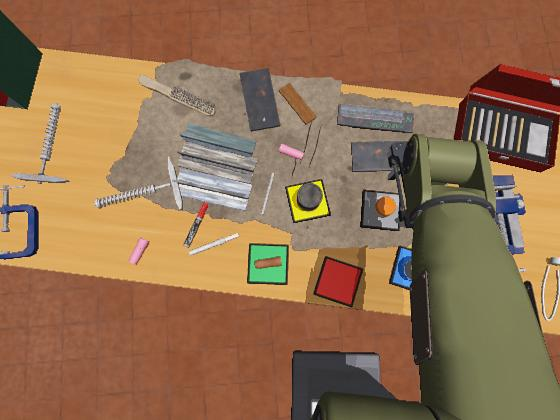

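The cup is on blue and the pot lid at (280,216) lies between the fingers. Red is empty, centred at (0.4437, 0.0937).

>>> jog_arm:
  plan:
    - {"slide":[0,25,0],"delta_rot":[0,0,0],"grip":40}
    - {"slide":[0,30,0],"delta_rot":[0,0,0],"grip":40}
    - {"slide":[0,25,0],"delta_rot":[0,0,0],"grip":40}
    - {"slide":[0,14,0],"delta_rot":[0,0,0],"grip":40}
    - {"slide":[0,10,0],"delta_rot":[0,0,0],"grip":40}
    - {"slide":[0,0,0],"delta_rot":[0,0,0],"grip":255}
    - {"slide":[0,0,0],"delta_rot":[0,0,0],"grip":255}
    - {"slide":[0,0,0],"delta_rot":[0,0,0],"grip":255}
  squeeze: 8

```text
t: 29.15
tcp_pos: [0.6356, -0.0195, 0.0222]
tcp_rot: [[0.989, 0.002, -0.149], [0.149, -0.0, 0.989], [0.002, -1.0, -0.0]]
wrist_force: [-0.6, 0.7, 0.2]
finger_gap: 0.0585
```

>>> jog_arm:
  plan:
    - {"slide":[0,0,0],"delta_rot":[0,0,0],"grip":255}
    - {"slide":[0,0,0],"delta_rot":[0,0,0],"grip":255}
    - {"slide":[0,0,0],"delta_rot":[0,0,0],"grip":255}
    - {"slide":[0,0,0],"delta_rot":[0,0,0],"grip":255}

```text
t: 29.55
tcp_pos: [0.6354, -0.0195, 0.0218]
tcp_rot: [[0.989, 0.001, -0.149], [0.149, -0.0, 0.989], [0.001, -1.0, -0.0]]
wrist_force: [-0.8, -0.1, 6.1]
finger_gap: 0.0495
```

>>> jog_arm:
  plan:
    - {"slide":[0,-8,0],"delta_rot":[0,0,0],"grip":255}
    - {"slide":[0,-22,0],"delta_rot":[0,0,0],"grip":255}
    - {"slide":[-8,-25,6],"delta_rot":[0,0,0],"grip":255}
    - {"slide":[-25,0,20],"delta_rot":[0,0,0],"grip":255}
    - {"slide":[-35,0,28],"delta_rot":[0,0,0],"grip":255}
    - {"slide":[-35,0,28],"delta_rot":[0,0,0],"grip":255}
    - {"slide":[-35,0,28],"delta_rot":[0,0,0],"grip":255}
    - {"slide":[-24,0,20],"delta_rot":[0,0,0],"grip":255}

```text
t: 30.35
tcp_pos: [0.4531, 0.0858, 0.0763]
tcp_rot: [[0.989, -0.0, -0.15], [0.15, 0.0, 0.989], [-0.0, -1.0, 0.0]]
wrist_force: [0.6, 0.0, -0.3]
finger_gap: 0.0494
```

>>> jog_arm:
  plan:
    - {"slide":[-10,0,10],"delta_rot":[0,0,0],"grip":255}
    - {"slide":[0,0,0],"delta_rot":[0,0,0],"grip":255}
    - {"slide":[0,15,0],"delta_rot":[0,0,0],"grip":255}
    - {"slide":[0,15,0],"delta_rot":[0,0,0],"grip":255}
    - {"slide":[0,13,0],"delta_rot":[0,0,0],"grip":255}
    - {"slide":[0,7,0],"delta_rot":[0,0,0],"grip":255}
    - {"slide":[0,4,0],"delta_rot":[0,0,0],"grip":255}
    - {"slide":[0,0,0],"delta_rot":[0,0,0],"grip":255}

```text
t: 31.15
tcp_pos: [0.4445, 0.093, 0.0219]
tcp_rot: [[0.989, -0.0, -0.149], [0.149, -0.0, 0.989], [-0.0, -1.0, -0.0]]
wrist_force: [1.2, -0.5, 0.1]
finger_gap: 0.0494
```

Release, rise, and swing the arm clear so the top camera sees everything.

>>> jog_arm:
  plan:
    - {"slide":[0,0.5,0],"delta_rot":[0,0,0],"grip":0}
    - {"slide":[0,0,0],"delta_rot":[0,0,0],"grip":0}
    - {"slide":[0,0,0],"delta_rot":[0,0,0],"grip":0}
    - {"slide":[0,0,0],"delta_rot":[0,0,0],"grip":0}
    - {"slide":[0,0,0],"delta_rot":[0,0,0],"grip":0}
    - {"slide":[0,-20,0],"delta_rot":[0,0,0],"grip":0}
    - {"slide":[0,-40,0],"delta_rot":[0,0,0],"grip":0}
    - {"slide":[0,-45,0],"delta_rot":[0,0,0],"grip":0}

```text
t: 31.95
tcp_pos: [0.4432, 0.0932, 0.1271]
tcp_rot: [[0.989, -0.002, -0.149], [0.149, -0.0, 0.989], [-0.002, -1.0, 0.0]]
wrist_force: [1.3, 0.4, 1.0]
finger_gap: 0.0936
```

>>> jog_arm:
  plan:
    - {"slide":[0,-40,0],"delta_rot":[0,0,0],"grip":0}
    - {"slide":[0,-30,25],"delta_rot":[0,0,0],"grip":0}
    - {"slide":[0,0,40],"delta_rot":[0,0,0],"grip":0}
    - {"slide":[0,0,40],"delta_rot":[0,0,0],"grip":0}
    - {"slide":[0,0,40],"delta_rot":[0,0,0],"grip":0}
    - {"slide":[0,0,40],"delta_rot":[0,0,0],"grip":0}
    - {"slide":[0,0,40],"delta_rot":[0,0,0],"grip":0}
    - {"slide":[0,0,40],"delta_rot":[0,0,0],"grip":0}

```text
t: 32.75
tcp_pos: [0.4038, 0.357, 0.1965]
tcp_rot: [[0.989, 0.0, -0.15], [0.15, 0.0, 0.989], [0.0, -1.0, 0.0]]
wrist_force: [-0.1, -0.5, -0.7]
finger_gap: 0.094
```

>>> jog_arm:
  plan:
    - {"slide":[0,0,40],"delta_rot":[0,0,0],"grip":0}
    - {"slide":[0,0,40],"delta_rot":[0,0,0],"grip":0}
    - {"slide":[0,0,40],"delta_rot":[0,0,0],"grip":0}
    - {"slide":[0,0,30],"delta_rot":[0,0,0],"grip":0}
    - {"slide":[0,0,0],"delta_rot":[0,0,0],"grip":0}

```text
t: 33.25
tcp_pos: [0.3806, 0.5062, 0.1955]
tcp_rot: [[0.988, -0.001, -0.152], [0.152, -0.0, 0.988], [-0.001, -1.0, -0.0]]
wrist_force: [0.2, -1.6, 0.4]
finger_gap: 0.094
```

Run:
```python
from h import *
s=read_state();print(s["tcp_pos"],s["t"],s["wrist_force"])
J=imaging.get_image("top");S=imaging.get_image("scene")
cv2.imwrite("pics/t7.png",cv2.resize(J[130:320,230:450],None,fx=3.6,fy=3.1)[:,:,::-1])
cv2.imwrite("pics/s7.png",cv2.resize(S[190:345,205:385],None,fx=4,fy=3.8)[:,:,::-1])
M=dict(y=(.6545,.1755),b=(.4778,-.1018),r=(.4437,.0937),g=(.4843,.276))
a=seg("top",J,8,20,(320,255,365,300),.052,smin=150);print("pot",a)
b=seg("top",J,0,180,(395,250,437,292),.074,smin=0,smax=70,vmin=60);print("cup",b)
c=seg("top",J,0,13,(245,240,290,285),.025,smin=90);print("noz",c)
d=seg("top",J,0,180,(297,183,322,210),.064,smin=0,smax=110,vmin=0,vmax=140);print("tin",d)
print(M)
```

```text
[0.380603   0.50624631 0.19553652] 33.25 [ 0.15845643 -1.64977331  0.38027098]
pot (array([0.4461, 0.0912], dtype=float32), array([0.4468, 0.0909]), array([0.0461, 0.0495]), 1.5, array([0.4462, 0.0911]))
cup (array([ 0.4778, -0.0978], dtype=float32), array([ 0.4794, -0.096 ]), array([0.0754, 0.0634]), 88.1, array([ 0.4799, -0.0961]))
noz (array([0.4853, 0.2749], dtype=float32), array([0.4859, 0.2759]), array([0.0213, 0.0645]), 8.3, array([0.4852, 0.2758]))
tin (array([0.6539, 0.1761], dtype=float32), array([0.6528, 0.1757]), array([0.0677, 0.0608]), 1.1, array([0.653, 0.182]))
{'y': (0.6545, 0.1755), 'b': (0.4778, -0.1018), 'r': (0.4437, 0.0937), 'g': (0.4843, 0.276)}
```

View pics/t7.png

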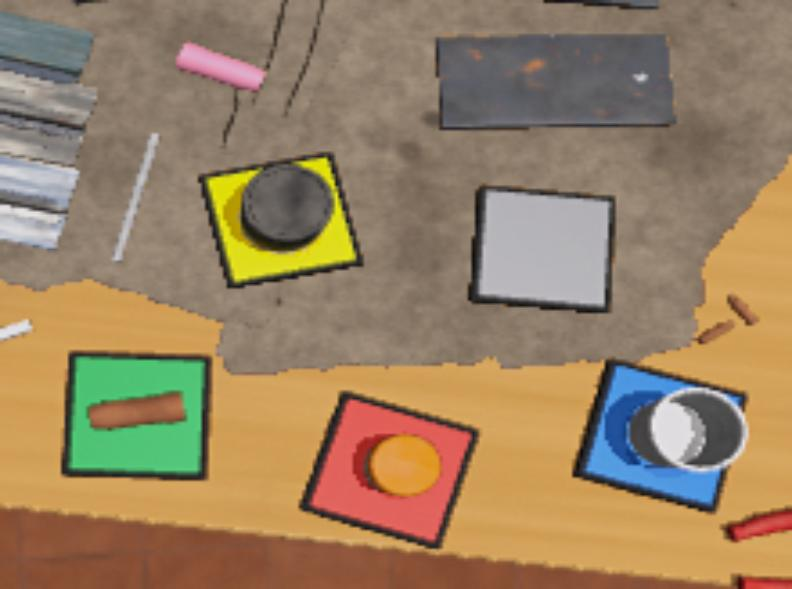

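View pics/s7.png

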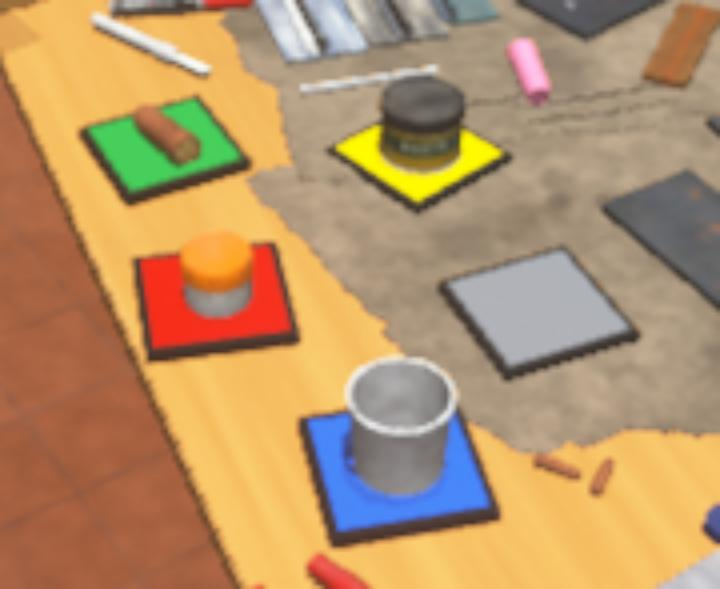

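All four stand or lie on their own mats. The cup blob picked up some of the mat's border, so I check its rim ellipse at crop pixel (698,428) separately and then hand in.

Run:
```python
from h import *
print(px2w("top",(230+698/3.6,130+428/3.1),.074), px2w("scene",(205+401/4,190+393/3.8),.074))
print(px2w("top",(230+287/3.6,130+204/3.1),.064))
job.finish_job();print(read_state()["t"])
```

```text
[ 0.47870237 -0.10413317  0.074     ] [ 0.47823561 -0.10029189  0.074     ]
[0.65302103 0.17398095 0.064     ]
the job is handed in; nothing more can be done
the job is handed in; nothing more can be done
```

I moved all four things to their own mats and handed the job in at about 33 s. No verdict is reported. The nozzle waited on the grey mat while the tin went to yellow. The pot then waited there while the cup went to blue. The pink look-alikes were not touched, and the grippers were open and clear of everything at hand-in.

Distances from mat centre in the last check, from the camera pictures:

| Thing | Mat | Offset from centre |
|---|---|---|
| Tin | yellow | about 2 mm |
| Cup | blue | about 2–3 mm |
| Pot | red | about 3–4 mm |
| Nozzle | green | about 1 mm, lying on its side |

- **Upright:** the tin, cup and pot all look upright in the last top and scene pictures. I did not measure their tilt.
- **Check that disagreed:** the automatic blob measure of the cup was off because it included part of the mat's border. I measured the cup's rim by hand in both cameras instead; those two readings agree within 4 mm.

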